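Fix the filled sensor housing in the spring-plunger fixture and set the empty shell aside

TASK

One of the two orange sensor housings that look the same is filled and heavy, the other is an empty shell: feel which is which by lifting, set the empty shell flat in the red tray and lay the filled one flat in the nest of the holding fixture, between its two low side lips (either way round; draw the fixture's tube back first if it is in the way). With the housing in the nest, pull the red plunger knob up clear, slide the tube until its two pads stand up against the housing and the housing against the end stops, and let the plunger go so that its pin drops fully into the hole there. Keep both housings lid up and leave the other things on the bench where they are.

Things in the scene. Friction and masses are not known exactly. Their poses are not given: they have to be found in the camera images.
- unit_a: One of two orange sensor housings that look the same: one filled (560 g), one empty (230 g), +-10 %. Base 120 x 76 mm, 16 mm high; on it a lid 100 x 56 mm, top at 50 mm, its long sides upright and flat over the middle 72 mm: grip these (along y) at 30 to 45 mm height. White gland on the +x end reaches 76 mm from the centre. Origin: centre of the underside, x along the length, z up.
- unit_b: One of two orange sensor housings that look the same: one filled (560 g), one empty (230 g), +-10 %. Base 120 x 76 mm, 16 mm high; on it a lid 100 x 56 mm, top at 50 mm, its long sides upright and flat over the middle 72 mm: grip these (along y) at 30 to 45 mm height. White gland on the +x end reaches 76 mm from the centre. Origin: centre of the underside, x along the length, z up.
- tray: Open red plastic tray, fixed, 190 (x) x 150 (y) mm, 35 mm high, walls and floor 5 mm thick. Origin: centre of its underside; x along its length, z up.
- fixture: Fixed holding fixture: plate 350 x 110 x 10 mm. Along its x, from -x: two end-stop posts, the nest, the sliding tube with two pads, a white inner tube (25 mm square, top 47.5 mm above the bench, holes in its top), and the inner tube's end bracket. Origin: at bench height on the plate's centre line, 178 mm from its -x end; x along the plate, z up.
- nest (a point): Seat of the housing: where the centre of its underside belongs, on the plate's top, 10 mm above the bench; axes as the fixture's, housing's length along x. Two side lips, 82 mm apart at the foot (3 mm free each side), sloping outward from 13 mm to 23 mm above the bench as a lead-in, 93 mm apart at the top.
- stops (a point): Midway between the rubber faces of the two black end-stop posts (each 24 mm wide, 36 mm gap between them for a gland, tops 46 mm above the bench), 60 mm to the -x side of the nest's centre; at bench height + 28 mm.
- pads (a point): Midway between the faces of the sliding tube's two pads (24 mm wide, 36 mm gap between them, tops 44 mm above the bench), at height 28 mm, fixture x = -36 mm + tube value. Behind them a cross plate 90 mm wide and the aluminium tube, 34 mm square, 100 mm long, both with tops at 52 mm.
- tube (a joint): Slide of the tube, m, -0.022 to 0.042; grows along the fixture's +x, away from the nest. Holes at -0.02, 0, 0.02, 0.04, with 1 mm of play; the pin's round nose finds a hole from within 3 mm. At 0 the pads are 1 mm off a housing that touches the stops: its hole. At 0.02 or more a housing can be laid in (21 mm spare). Drag 2 N, or 4 N with the pin riding. May start in or between holes.
- plunger (a joint): Pull of the spring plunger, straight up, m: 0 = pin fully down in a hole (tube locked), about 0.007 = pin riding on the inner tube between holes, 0.011 = fully up. The spring pushes it down with 5 N at 0 to 10 N at 0.011. It is carried by the sliding tube, which can be drawn along by the pulled knob.
- knob (a point): Centre of the red plunger knob, an upright cylinder 26 mm across, 22 mm high; 78.5 mm above the bench at plunger 0, on the fixture's centre line at fixture x = 72 mm + tube value. Under it, down to the tube's top at 52 mm, a steel sleeve 20 mm across.
- mast: Bystander: bare white mast on a round foot 66 mm across, 24 mm tube, 170 mm tall; stands between the housings and the tray. Origin: centre of its underside.
- solder_spool: Bystander: solder spool standing up, 40 mm across, 47 mm tall, between the two housings. Origin: centre of its underside.
- note_pad: Bystander: yellow note pad, 51 x 45 x 14 mm. Origin: centre of its underside.
- screwdriver: Bystander: black-handled screwdriver, 170 mm long along x, 26 mm thick, lying on the bench at the left. Origin: mid-length, on the bench.
- multimeter: Bystander: orange multimeter, 150 x 74 x 36 mm, beyond the fixture. Origin: centre of its underside.
- tape: Bystander: yellow roll of tape, 76 mm across, 19 mm high, beyond the fixture. Origin: centre of its underside.
Things that resemble listed ones, but are neither listed nor needed, are in the scene too. Leave any purple look-alike of the unit_a alone.

How it is judged:
By the outcome, as a careful person would: the job done as asked, in the order asked, and still so for the second after the job is handed in, with the robot touching nothing.
It also fails if it takes over 72 s, if anything falls off the work surface, if the arm or the gripper's body presses on something with over 40 N, if the wrist force passes 120 N, or if a joint passes its speed limit or range.

ROBOT

A 7-joint arm with a two-finger parallel gripper is mounted at the origin on the work surface. World frame = base frame: x ahead of the robot, y to its left, z up, the work surface at z = 0. Lengths are in m, angles in rad, forces in N, time in s.
With the tool pointing down it reaches from about 0.425 to 0.925 m from the base axis. Payload 6.8 kg.
Tool frame: the origin (TCP) lies on the centre line of the jaws, within the pads' length; the fingertips stand 8 mm ahead of it and the grasp point (between the pads) lies 11 mm behind it (bot.tips_ahead is the distance from the TCP to the fingertips, in m); z points along the fingers, y is the line along which they close (so a half turn about z gives the same grasp; the last joint's range is limited). The gripper opens to 85 mm and grips with 20 to 120 N. Pads are 22 mm wide; open, the fingers measure 114 mm over their backs; the gripper's body (76 mm by 85 mm) begins 54 mm behind the grasp point. The pads swing forward as they close: fully open they stand 13 mm farther back than shut.
Start: joints at [-1.354, 0.477, 0.022, 1.555, -0.011, 1.109, -0.083], TCP at [0.215, 0.64, 0.239] pointing down, gripper open.
Joint ranges: [-2.96, 2.96], [-0.34, 2.1], [-1.41, 1.46], [0.24, 2.44], [-1.37, 4.51], [0.17, 1.92], [-2.96, 2.96]. Speed limits (rad/s): [2.39, 2.39, 3.14, 3.14, 3.14, 3.14, 3.14].

INTERFACE

Orientations are given as a unit quaternion [w, x, y, z].
In Python, from station import bot gives the robot as it stands.
- The arm moves only by the tool send_rows, never from a script. Its argument "deltas" is text: rows parted by semicolons, each of 4 numbers parted by spaces: the shift along the tool's x, y, z in m, then the turn about the tool's z in degrees. In form: x y z spin; .... A call has 1 to 5 rows; each row is the pose to reach, as a shift and turn from the pose commanded when the call began, along the tool's axes at that moment; what a row does not reach only later rows make up. A row lasts 1/10 s, in which the tool goes at most 50 mm and 8.59 degrees, less where a joint would pass 70% of its speed; a pose out of reach is approached as far as the arm can. A call with a gripper value outside its range is refused whole. "claw" is the opening, from 0 (shut) to 1 (fully open), set as the call begins (left out, the last holds). The fingers move at their own pace and stop on an object; "force" is the grip in N (left out, the last holds). Time passes only in rows, so rows that repeat a pose let the fingers close. It gives the time, the measured TCP pose, the force, the opening and the grip force at its end, in the units of the state.
- bot.get_obs(): the state, without advancing time (a new reading comes with each control period).
- bot.read_camera(name): name is "scene" or "top" or "wrist"; returns a dict with "img" (480x640x3 uint8, red, green, blue), "depth" (480x640 float32, m along the optical axis (not along the pixel's ray), 0 where there is no reading), "fx", "fy", "cx", "cy" (pixels), "dist_coeffs" ([k1, k2, p1, p2, k3] as OpenCV has them; the pictures are not rectified), "camera_from_world" (4x4, takes a point from world to camera coordinates). Camera axes: x right, y up, looking along -z (the intrinsics and any distortion apply to the point x, -y, -z); pixel columns grow to the right and rows downward; lengths in m; the calibration is good to about 2 mm. A picture is of the moment at which its call begins.
- bot.hand_in(): hands the job in; it is judged then, once.
Trained networks look in a picture, given as the dict that the camera call returned (one of the last four; its "shot" number tells which), for a name from the list of things; names that differ only in an ending like _2 or _b are one class to them, and where a whole thing is asked for, a point or a joint stands for the part that bears it (a point fixed in the world has none). Each returns a list of dicts, best first, with "confidence" (0 to 1); they miss things now and then, are a little off and sometimes report something else, mostly with a low value. They report only what shows in the picture. A call takes as long as a camera call. They do not tell look-alikes from the thing itself.
- bot.masks_of(picture, query): "mask" (480x640 bool, what is visible of it).
- bot.landmark_of(picture, query): "xyz" ([x, y, z] in m, in world coordinates, good to about 4 mm: a listed point, or the origin of a listed thing).
The state is a dict: "t": time; "q": joint angles; "joint_vel": joint speeds; "joint_torque": joint torques, N m; "eef_pos": TCP position; "tool_rot": TCP orientation; "contact_force": force on the tool from outside, world axes, zero at the start; "torque": the same for the moment, N m; "gripper_width": opening from 0.0 (shut) to 1.0 (fully open); "grasp_force": force on a finger pad.
Only numpy, scipy, OpenCV 4.12 (cv2) and the standard library are available. Lean on these libraries where they do the work, as an engineer would, in place of code of your own. Each camera call takes 0.05 s, during which the arm holds its last target. There are 200 camera calls.

## Working session

There is one attempt and no reset: what is moved stays moved. The work goes in short steps, Python scripts to look and compute and a tool call to move; the robot and the scene stay as the last step left them, time stands still between calls to the robot, and variables do not carry over. Pictures are saved under pics/ and viewed, at most 13 in all, crops included, and the job is handed in when it is done.

Besides the shell and the picture viewer there is one more tool, called by a JSON object that holds its "method" and its "body", one argument or row to a line. send_rows: Moves the arm, as the interface text tells. Its arguments: {"type":"object","properties":{"deltas":{"type":"string"},"claw":{"type":"number"},"force":{"type":"number"}},"required":["deltas"]}

```bash
ls; mkdir -p pics
cat > h.py <<'E'
import numpy as np,cv2
from station import bot
def save(p,n): cv2.imwrite('pics/'+n,p['img'][:,:,::-1])
def unproj(p,u,v,z=None,d=None):
    K=np.array([[p['fx'],0,p['cx']],[0,p['fy'],p['cy']],[0,0,1.]])
    r=cv2.undistortPoints(np.array([[[u,v]]],float),K,np.array(p['dist_coeffs'],float))[0,0]
    T=np.linalg.inv(p['camera_from_world']); ray=T[:3,:3]@np.array([r[0],-r[1],-1]); o=T[:3,3]
    return o+ray*((z-o[2])/ray[2] if z is not None else d)
def cloud(p,mask,step=1):
    v,u=np.nonzero(mask&(p['depth']>0)); v=v[::step];u=u[::step]
    K=np.array([[p['fx'],0,p['cx']],[0,p['fy'],p['cy']],[0,0,1.]])
    r=cv2.undistortPoints(np.stack([u,v],1).astype(float)[:,None],K,np.array(p['dist_coeffs'],float))[:,0]
    d=p['depth'][v,u]; c=np.stack([r[:,0]*d,-r[:,1]*d,-d],1)
    T=np.linalg.inv(p['camera_from_world']); return c@T[:3,:3].T+T[:3,3]
E
python3 - <<'E'
from h import *
o=bot.get_obs();print(o['t'],o['eef_pos'],o['tool_rot'],o['contact_force'],o['gripper_width'])
for c in ['top','scene']:
    p=bot.read_camera(c); save(p,c+'1.png')
    for q in ['unit_a','tray','fixture','nest','stops','pads','knob','mast','solder_spool','note_pad','screwdriver','multimeter','tape']:
        for r in bot.landmark_of(p,q): print(c,q,np.round(r['xyz'],3),round(r['confidence'],2))
E
```

```text
pics
0.0 [0.21520762 0.6391783  0.23831515] [-9.13476987e-05  1.61649267e-01  9.86847852e-01 -9.07440816e-04] [-0.40960693  0.34797926  0.3179837 ] 0.9997079702107171
top unit_a [ 0.27 -0.27  0.  ] 0.81
top unit_a [ 0.47  -0.04   0.001] 0.75
top unit_a [ 0.47   0.273 -0.   ] 0.65
top unit_a [ 0.278  0.441 -0.001] 0.6
top tray [ 0.527 -0.329 -0.001] 0.85
top fixture [ 0.653  0.102 -0.   ] 0.66
top fixture [0.664 0.007 0.007] 0.59
top nest [0.664 0.011 0.006] 0.95
top stops [ 0.665 -0.051  0.032] 0.74
top pads [0.655 0.088 0.027] 0.88
top knob [0.653 0.195 0.083] 0.65
top knob [0.666 0.007 0.008] 0.22
top mast [ 0.54  -0.181  0.002] 0.94
top solder_spool [ 0.445  0.118 -0.002] 0.75
top note_pad [ 0.426 -0.167  0.   ] 0.77
top screwdriver [ 0.492  0.439 -0.002] 0.57
top multimeter [ 0.743 -0.245  0.001] 0.96
top tape [ 0.782  0.044 -0.   ] 0.92
scene unit_a [0.285 0.23  0.   ] 0.87
scene unit_a [0.281 0.44  0.   ] 0.75
scene unit_a [0.468 0.271 0.004] 0.59
scene unit_a [ 0.269 -0.27   0.003] 0.58
scene unit_a [ 0.467 -0.036 -0.003] 0.55
scene tray [ 0.528 -0.325 -0.003] 0.56
scene fixture [0.656 0.105 0.002] 0.73
scene nest [0.659 0.012 0.009] 0.85
scene nest [0.656 0.087 0.026] 0.65
scene nest [ 0.525 -0.323 -0.004] 0.56
scene stops [ 0.666 -0.05   0.024] 0.63
scene stops [0.492 0.436 0.001] 0.51
scene pads [0.658 0.09  0.027] 0.76
scene knob [0.651 0.195 0.078] 0.45
scene mast [ 0.538 -0.182 -0.   ] 0.57
scene mast [0.652 0.196 0.078] 0.5
scene solder_spool [0.444 0.114 0.007] 0.49
scene note_pad [ 0.422 -0.168  0.   ] 0.62
scene screwdriver [ 0.493  0.434 -0.001] 0.8
scene multimeter [ 0.746 -0.25  -0.001] 0.93
scene tape [0.786 0.041 0.003] 0.93
```

View pics/top1.png

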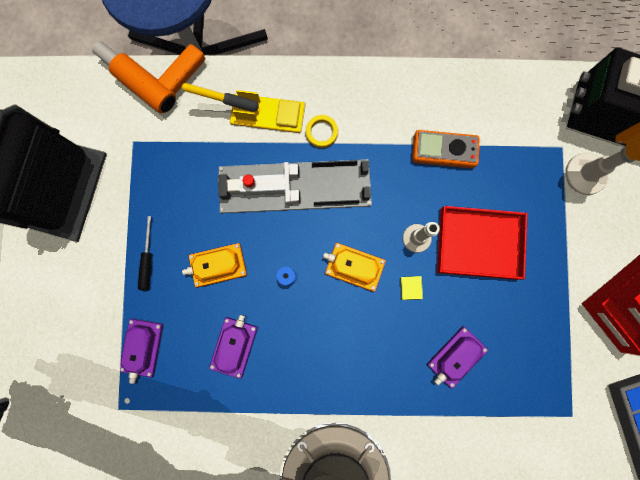

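View pics/scene1.png

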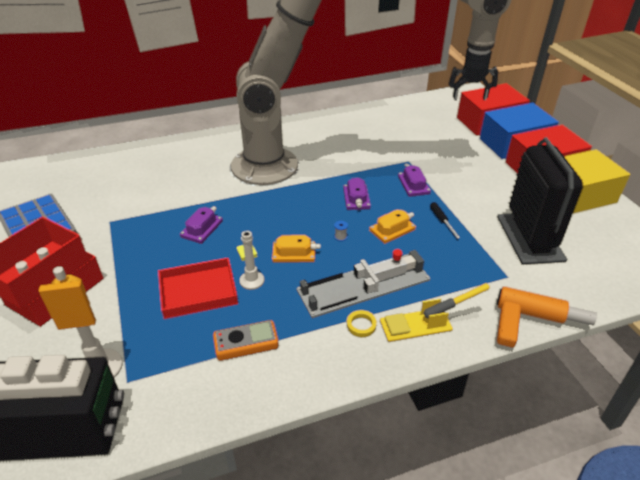

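The orange housings are at top pixels (215,265) and (355,267). Look-alikes are the purple ones at (141,348), (233,347) and (458,357), plus the multimeter at (446,148); I leave those. The fixture's +x runs left in the picture (world +y), with the red knob at (248,181). The mast at (418,238) stands before the tray at (482,243).

```bash
cat >> h.py <<'E'
def lid(p,xy,z0=.044,z1=.056,r=.09):
    c=cloud(p,np.ones(p['depth'].shape,bool)); k=(np.hypot(c[:,0]-xy[0],c[:,1]-xy[1])<r)&(c[:,2]>z0)&(c[:,2]<z1)
    c=c[k]; R=cv2.minAreaRect((c[:,:2]*1000).astype(np.float32)); b=cv2.boxPoints(R)
    e=b[1]-b[0],b[2]-b[1]; L=max(e,key=np.linalg.norm)
    return np.array(R[0])/1000,sorted(R[1]),np.degrees(np.arctan2(L[1],L[0]))%180,np.median(c[:,2]),len(c)
def plan(x,y,z,yl=None):
    """delta in tool axes to world TCP target; yl = world heading (deg, mod 180) of closing line (tool y)"""
    o=bot.get_obs(); w,a,b,d=o['tool_rot']; from scipy.spatial.transform import Rotation as Ro
    R=Ro.from_quat([a,b,d,w]).as_matrix(); dl=R.T@(np.array([x,y,z])-o['eef_pos'])
    h=np.degrees(np.arctan2(R[1,1],R[0,1])); s=0 if yl is None else -((yl-h+90)%180-90)
    print('delta',np.round(dl,4),'spin',round(s,2),'heading',round(h,2),'q7',round(o['q'][6],2),'F',np.round(o['contact_force'],1),'pos',np.round(o['eef_pos'],4),'t',round(o['t'],2),'w',round(o['gripper_width'],3),'g',round(float(o['grasp_force']),1))
E
python3 - <<'E'
from h import *
p=bot.read_camera('top'); print(bot.tips_ahead)
for xy in [(.47,.273),(.47,-.04)]: print(lid(p,xy))
# tray rim
print('tray',lid(p,(.527,-.329),.028,.042,.13)); 
print('plate',lid(p,(.655,.09),.006,.014,.22))
c=cloud(p,np.ones(p['depth'].shape,bool))
k=(abs(c[:,0]-.652)<.02)&(abs(c[:,1]-.195)<.02)&(c[:,2]>.07);print('knob',c[k].mean(0),np.median(c[k,2]),k.sum(),c[k].min(0),c[k].max(0))
print('cam',np.linalg.inv(p['camera_from_world'])[:3,3])
im=cv2.resize(p['img'][130:300,170:390],None,fx=3.4,fy=3.4,interpolation=2);cv2.imwrite('pics/crop1.png',im[:,:,::-1])
plan(.47,.273,.2)
E
```

```text
0.008
(array([0.46861746, 0.27090591]), [55.52742385864258, 98.49082946777344], np.float32(104.69117), np.float64(0.04816503977145237), 989)
(array([ 0.46918378, -0.0413976 ]), [55.54609680175781, 98.81080627441406], np.float32(71.26654), np.float64(0.048636005097202895), 1006)
tray (array([ 0.52709912, -0.32696686]), [151.54112243652344, 192.54556274414062], np.float32(85.82954), np.float64(0.03355358907106565), 773)
plate (array([0.65387354, 0.08998575]), [401.5433349609375, 409.5621032714844], np.float32(78.59151), np.float64(0.009343307752710084), 5464)
knob [0.64729346 0.19380263 0.08677814] 0.08796696902834378 123 [0.63573016 0.1823532  0.07111948] [0.66159219 0.20580447 0.09258377]
cam [0.40024877 0.03203399 1.11972783]
delta [-0.3583 -0.2663  0.0393] spin 0 heading 71.39 q7 -0.08 F [-0.2 -0.6  0.3] pos [0.2154 0.6397 0.2393] t 1.45 w 1.0 g 0.0
```

View pics/crop1.png

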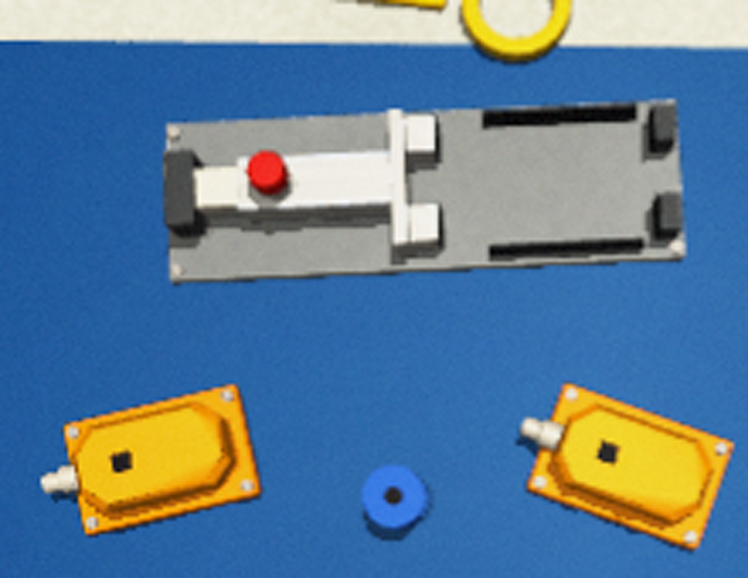

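A smooth tube-top and a knob top at about 0.088 m mean the pin sits in the 0.02 hole, so the nest is already open. I'm going to the left orange housing first.

{"method": "send_rows", "body": {
  "deltas": "-0.036 -0.027 0.0 6; -0.072 -0.053 0 14; -0.108 -0.08 0 22; -0.144 -0.107 0 30; -0.18 -0.133 0.0 38",
  "claw": 1,
  "force": 40
}}

```text
t: 1.95
eef_pos: [0.3444, 0.4546, 0.2396]
tool_rot: [-0.0, 0.477, 0.879, 0.0]
contact_force: [0.3, 0.9, -0.2]
gripper_width: 1.0
grasp_force: 0.0
```

```bash
python3 -c "
from h import *
plan(.469,.271,.15,14.7)"
```

```text
delta [-0.2219  0.0042  0.0895] spin 18.36 heading 33.06 q7 -0.39 F [ 0.3  0.9 -0.2] pos [0.3444 0.4546 0.2396] t 1.95 w 1.0 g 0.0
```

{"method": "send_rows", "body": {
  "deltas": "-0.045 0.001 0.01 5; -0.09 0.002 0.03 10; -0.135 0.003 0.05 15; -0.18 0.004 0.07 18.4; -0.222 0.0042 0.0895 18.4"
}}

```text
t: 2.45
eef_pos: [0.4703, 0.2716, 0.1494]
tool_rot: [0.0, 0.61, 0.793, 0.0]
contact_force: [0.5, 0.6, 0.4]
gripper_width: 1.0
grasp_force: 0.0
```

{"method": "send_rows", "body": {
  "deltas": "0 0 0 0; 0 0 0 0"
}}

```text
t: 2.65
eef_pos: [0.4696, 0.2721, 0.1495]
tool_rot: [-0.0, 0.61, 0.792, -0.0]
contact_force: [-0.9, 0.3, 0.6]
gripper_width: 0.999
grasp_force: 0.0
```

```bash
python3 -c "
from h import *
p=bot.read_camera('wrist');save(p,'w1.png');print(lid(p,(.469,.271)))
plan(.469,.271,.029,14.7)"
```

```text
(array([0.46932327, 0.27489642]), [55.87359619140625, 98.8428955078125], np.float32(104.20696), np.float64(0.04962183007916951), 9129)
delta [-0.0026 -0.0009  0.1209] spin 0.29 heading 14.99 q7 -0.22 F [0.2 0.5 0.2] pos [0.4692 0.2737 0.1499] t 2.7 w 1.002 g 0.0
```

View pics/w1.png

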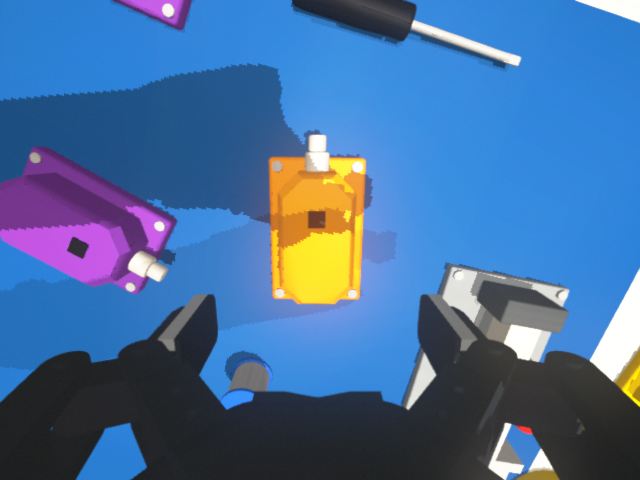

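The orange housing is centred at (318,230) between the jaws; the neighbour at (75,230) is purple and clear. Descending.

{"method": "send_rows", "body": {
  "deltas": "-0.001 0 0.03 0.5; -0.002 0 0.07 0.8; -0.002 0 0.1 0.8; -0.002 0 0.115 0.8; -0.002 0 0.1205 0.8"
}}

```text
t: 3.2
eef_pos: [0.4688, 0.2724, 0.0284]
tool_rot: [-0.001, 0.613, 0.79, -0.001]
contact_force: [-0.3, -0.3, 0.3]
gripper_width: 1.004
grasp_force: 0.0
```

{"method": "send_rows", "body": {
  "deltas": "0 0 0 0; 0 0 0 0; 0 0 0 0; 0 0 0 0; 0 0 0 0",
  "claw": 0,
  "force": 50
}}

```text
t: 3.7
eef_pos: [0.4707, 0.2721, 0.0309]
tool_rot: [0.0, 0.614, 0.789, 0.001]
contact_force: [0.2, 0.6, 7.2]
gripper_width: 0.644
grasp_force: 54.8
```

{"method": "send_rows", "body": {
  "deltas": "0 0 0 0; 0 0 0 0; 0 0 0 0; 0 0 0 0"
}}

```text
t: 4.1
eef_pos: [0.4707, 0.2721, 0.0309]
tool_rot: [0.0, 0.614, 0.789, 0.001]
contact_force: [-0.4, 0.1, 7.3]
gripper_width: 0.645
grasp_force: 54.8
```

{"method": "send_rows", "body": {
  "deltas": "0 0 -0.01 0; 0 0 -0.03 0; 0 0 -0.06 0; 0 0 -0.09 0; 0 0 -0.1 0"
}}

```text
t: 4.6
eef_pos: [0.4712, 0.2719, 0.1326]
tool_rot: [0.001, 0.615, 0.789, 0.002]
contact_force: [0.2, 1.1, -2.6]
gripper_width: 0.647
grasp_force: 53.8
```

{"method": "send_rows", "body": {
  "deltas": "0 0 0 0; 0 0 0 0; 0 0 0 0"
}}

```text
t: 4.9
eef_pos: [0.4688, 0.2707, 0.1279]
tool_rot: [-0.0, 0.614, 0.789, -0.001]
contact_force: [0.7, -0.5, -3.0]
gripper_width: 0.649
grasp_force: 53.8
```

Run:
```python
from h import *
F=[]
for i in range(3):
    p=bot.read_camera('wrist'); o=bot.get_obs();F.append(o['contact_force'][2])
print(F,lid(p,(.469,.271),.13,.165))
save(p,'w2.png'); plan(.527,-.327,.26,175.8)
t=bot.read_camera('top')
for m in bot.masks_of(t,'fixture')[:1]:
    c=cloud(t,m['mask']); c=c[(c[:,2]>.004)&(c[:,2]<.015)]
    R=cv2.minAreaRect((c[:,:2]*1000).astype(np.float32)); print(R,len(c),np.median(c[:,2]))
```

```text
[np.float64(-2.7745150888951513), np.float64(-2.425523559436921), np.float64(-2.1763191810127664)] (array([0.47234256, 0.28440082]), [84.11559295654297, 110.76274108886719], np.float32(73.70443), np.float64(0.14673696115222376), 32974)
delta [-0.5939 -0.0907 -0.1311] spin 18.39 heading 14.19 q7 -0.22 F [ 0.4 -0.6 -2.2] pos [0.4692 0.2708 0.1282] t 5.05 w 0.649 g 53.8
((655.0126953125, 98.89677429199219), (111.47017669677734, 350.2113342285156), 3.4309117794036865) 4790 0.008892554445322887
```

The weight is about 2.4 N, so this is the empty shell and it goes to the tray, over the mast.

{"method": "send_rows", "body": {
  "deltas": "-0.02 -0.003 -0.035 0; -0.06 -0.009 -0.08 0; -0.1 -0.015 -0.11 0; -0.143 -0.022 -0.125 0; -0.187 -0.029 -0.131 0"
}}

```text
t: 5.65
eef_pos: [0.4884, 0.0829, 0.2623]
tool_rot: [0.001, 0.614, 0.789, 0.002]
contact_force: [1.1, -0.0, -3.2]
gripper_width: 0.643
grasp_force: 54.7
```

{"method": "send_rows", "body": {
  "deltas": "-0.044 -0.007 0 0; -0.088 -0.014 0 0; -0.132 -0.021 0 0; -0.176 -0.027 0 0; -0.22 -0.034 0 0"
}}

```text
t: 6.15
eef_pos: [0.5082, -0.1394, 0.2601]
tool_rot: [0.0, 0.614, 0.789, 0.0]
contact_force: [0.8, 0.7, -1.6]
gripper_width: 0.644
grasp_force: 54.7
```

{"method": "send_rows", "body": {
  "deltas": "-0.044 -0.007 0 4; -0.088 -0.014 0 8; -0.132 -0.021 0 12; -0.165 -0.026 0 16; -0.187 -0.028 0 18.4"
}}

```text
t: 6.65
eef_pos: [0.5261, -0.3292, 0.2598]
tool_rot: [0.0, 0.735, 0.679, -0.001]
contact_force: [-0.2, -0.2, -1.8]
gripper_width: 0.643
grasp_force: 54.6
```

Run:
```python
from h import *
p=bot.read_camera('wrist'); save(p,'w3.png')
for xyz in [(.527,-.329)]: print(bot.landmark_of(p,'tray'))
c=cloud(p,np.ones(p['depth'].shape,bool)); k=(c[:,2]>.028)&(c[:,2]<.042)&(abs(c[:,0]-.527)<.13)&(abs(c[:,1]+.327)<.13)
print(cv2.minAreaRect((c[k,:2]*1000).astype(np.float32)))
plan(.527,-.327,.06,175.8)
```

```text
[]
((533.9254760742188, -234.56021118164062), (75.85279083251953, 150.55987548828125), 85.83969116210938)
delta [0.0035 0.001  0.1998] spin -0.35 heading -4.55 q7 0.66 F [-1.  -0.4 -1.7] pos [ 0.5259 -0.3299  0.2598] t 6.75 w 0.647 g 54.6
```

View pics/w3.png

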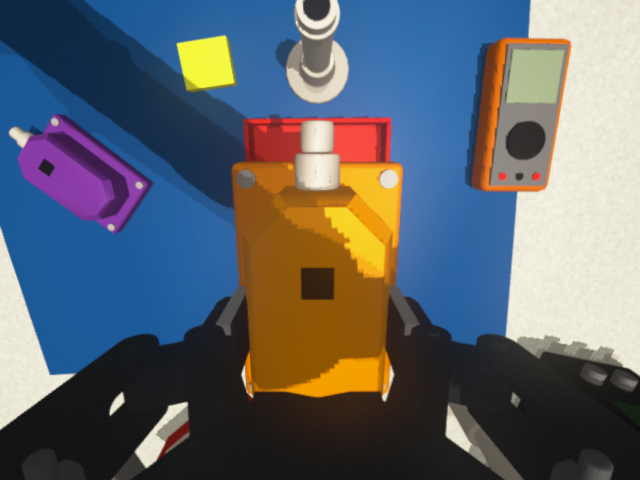

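The housing hangs level over the tray (rim at (318,140)), mast clear at (318,70).

{"method": "send_rows", "body": {
  "deltas": "0.002 0.001 0.045 0; 0.002 0.001 0.09 0; 0.002 0.001 0.135 0; 0.002 0.001 0.175 0; 0.002 0.001 0.2 0"
}}

```text
t: 7.25
eef_pos: [0.5269, -0.3215, 0.0566]
tool_rot: [-0.002, 0.732, 0.681, -0.0]
contact_force: [-0.7, -0.4, -2.6]
gripper_width: 0.644
grasp_force: 54.6
```

{"method": "send_rows", "body": {
  "deltas": "0 0 0.01 0; 0 0 0.017 0; 0 0 0.021 0; 0 0 0.024 0; 0 0 0.024 0"
}}

```text
t: 7.75
eef_pos: [0.5287, -0.3241, 0.0368]
tool_rot: [0.001, 0.733, 0.681, 0.0]
contact_force: [0.4, 0.4, -3.0]
gripper_width: 0.645
grasp_force: 54.6
```

{"method": "send_rows", "body": {
  "deltas": "0 0 0.0015 0; 0 0 0.0025 0; 0 0 0.0025 0"
}}

```text
t: 8.05
eef_pos: [0.5288, -0.3243, 0.0359]
tool_rot: [0.001, 0.733, 0.681, 0.001]
contact_force: [-2.9, 2.3, 13.0]
gripper_width: 0.646
grasp_force: 56.5
```

Contact with the floor; release.

{"method": "send_rows", "body": {
  "deltas": "0 0 -0.0015 0; 0 0 -0.0015 0; 0 0 -0.0015 0; 0 0 -0.0015 0",
  "claw": 0.84
}}

```text
t: 8.45
eef_pos: [0.5283, -0.324, 0.0351]
tool_rot: [0.0, 0.733, 0.681, 0.0]
contact_force: [0.2, -0.1, -0.2]
gripper_width: 0.842
grasp_force: 0.0
```

{"method": "send_rows", "body": {
  "deltas": "0 0 -0.02 0; 0 0 -0.05 0; 0 0 -0.09 0; 0 0 -0.135 0; 0 0 -0.18 0"
}}

```text
t: 8.95
eef_pos: [0.5277, -0.3239, 0.2164]
tool_rot: [-0.0, 0.733, 0.681, -0.0]
contact_force: [0.2, 0.4, 0.5]
gripper_width: 0.841
grasp_force: 0.0
```

Run:
```python
from h import *
p=bot.read_camera('wrist'); print(lid(p,(.527,-.327),.045,.065))
t=bot.read_camera('top'); print(lid(t,(.469,-.041)))
plan(.469,-.041,.24,161.3)
```

```text
(array([ 0.52997076, -0.32123944]), [56.11268615722656, 99.86378479003906], np.float32(85.65887), np.float64(0.054574662390760864), 6117)
(array([ 0.46904178, -0.0420148 ]), [55.30514907836914, 97.73323059082031], np.float32(70.67023), np.float64(0.04858154103256318), 1001)
delta [ 0.2802 -0.0826 -0.0204] spin 14.45 heading -4.25 q7 0.69 F [ 0.6 -1.6 -0. ] pos [ 0.5308 -0.3267  0.2215] t 9.05 w 0.839 g 0.0
```

The shell lies flat in the tray. Next the second housing.

{"method": "send_rows", "body": {
  "deltas": "0.03 -0.009 -0.025 0; 0.075 -0.022 -0.03 0; 0.12 -0.035 -0.03 0; 0.165 -0.048 -0.03 0; 0.21 -0.062 -0.03 0",
  "claw": 1
}}

```text
t: 9.55
eef_pos: [0.4811, -0.1083, 0.2447]
tool_rot: [-0.0, 0.733, 0.681, 0.0]
contact_force: [0.9, 0.2, 0.0]
gripper_width: 1.002
grasp_force: 0.0
```

{"method": "send_rows", "body": {
  "deltas": "0.04 -0.012 0.01 5; 0.07 -0.0205 0.035 10; 0.07 -0.0205 0.065 14.6; 0.07 -0.0205 0.09 14.6; 0.07 -0.0205 0.1 14.6"
}}

```text
t: 10.05
eef_pos: [0.4648, -0.0384, 0.143]
tool_rot: [-0.001, 0.813, 0.582, -0.002]
contact_force: [0.6, 0.5, 0.5]
gripper_width: 0.997
grasp_force: 0.0
```

Run:
```python
from h import *
p=bot.read_camera('wrist'); a=lid(p,(.469,-.041)); print(a)
plan(a[0][0],a[0][1],.029,a[2]+90)
```

```text
(array([ 0.46982956, -0.03834211]), [55.800445556640625, 99.89137268066406], np.float32(70.8516), np.float64(0.049616685865786936), 9560)
delta [0.0022 0.0051 0.1137] spin 0.36 heading -18.79 q7 -0.08 F [ 0.2  0.2 -0.3] pos [ 0.4648 -0.0387  0.1427] t 10.1 w 0.999 g 0.0
```

{"method": "send_rows", "body": {
  "deltas": "0.002 0.005 0.03 0.4; 0.002 0.005 0.07 0.4; 0.002 0.005 0.095 0.4; 0.002 0.005 0.109 0.4; 0.002 0.005 0.113 0.4"
}}

```text
t: 10.6
eef_pos: [0.4718, -0.0388, 0.0316]
tool_rot: [-0.0, 0.815, 0.579, -0.0]
contact_force: [-0.9, -0.8, 0.2]
gripper_width: 0.998
grasp_force: 0.0
```

{"method": "send_rows", "body": {
  "deltas": "0 0 0 0; 0 0 0 0; 0 0 0 0; 0 0 0 0; 0 0 0 0",
  "claw": 0,
  "force": 60
}}

```text
t: 11.1
eef_pos: [0.4718, -0.0381, 0.0334]
tool_rot: [-0.0, 0.815, 0.579, 0.001]
contact_force: [-2.5, 0.3, 6.4]
gripper_width: 0.643
grasp_force: 63.2
```

{"method": "send_rows", "body": {
  "deltas": "0 0 0 0; 0 0 0 0; 0 0 0 0"
}}

```text
t: 11.4
eef_pos: [0.4719, -0.0381, 0.0334]
tool_rot: [-0.0, 0.815, 0.579, 0.001]
contact_force: [-3.1, 0.5, 5.9]
gripper_width: 0.641
grasp_force: 63.2
```

{"method": "send_rows", "body": {
  "deltas": "0 0 -0.01 0; 0 0 -0.04 0; 0 0 -0.08 0; 0 0 -0.12 0; 0 0 -0.14 0"
}}

```text
t: 11.9
eef_pos: [0.4728, -0.0388, 0.1756]
tool_rot: [0.001, 0.815, 0.579, 0.002]
contact_force: [0.5, -1.0, -5.8]
gripper_width: 0.643
grasp_force: 66.8
```

{"method": "send_rows", "body": {
  "deltas": "0 0 0 0; 0 0 0 0; 0 0 0 0"
}}

```text
t: 12.2
eef_pos: [0.4705, -0.0382, 0.1709]
tool_rot: [-0.001, 0.815, 0.579, -0.001]
contact_force: [0.7, -1.0, -5.8]
gripper_width: 0.644
grasp_force: 66.8
```

Run:
```python
from h import *
for i in range(2): 
    t=bot.read_camera('top'); print(bot.get_obs()['contact_force'][2])
plan(.6606,.0051,.17,3.43)
```

```text
-5.69208904864396
-6.328634933081207
delta [0.1037 0.165  0.0002] spin -22.65 heading -19.22 q7 -0.12 F [-0.6 -0.6 -6.3] pos [ 0.4707 -0.0385  0.1708] t 12.3 w 0.64 g 66.8
```

About 6 N: the filled one. Next I go to a viewpoint from which the wrist camera sees the nest.

{"method": "send_rows", "body": {
  "deltas": "0.003 0.04 -0.02 -4; 0.006 0.085 -0.04 -10; 0.01 0.13 -0.05 -16; 0.013 0.17 -0.05 -20; 0.015 0.205 -0.05 -22.6"
}}

```text
t: 12.8
eef_pos: [0.6719, -0.0921, 0.2203]
tool_rot: [-0.001, 0.685, 0.729, -0.001]
contact_force: [0.7, 0.0, -6.2]
gripper_width: 0.636
grasp_force: 66.8
```

{"method": "send_rows", "body": {
  "deltas": "0 0 0 0; 0 0 0 0"
}}

```text
t: 13.0
eef_pos: [0.6696, -0.0923, 0.2196]
tool_rot: [-0.001, 0.686, 0.727, -0.002]
contact_force: [-0.6, 0.6, -6.7]
gripper_width: 0.643
grasp_force: 67.5
```

Run:
```python
from h import *
p=bot.read_camera('wrist'); save(p,'w4.png')
for q in ['nest','stops','pads','knob','fixture']:
    for r in bot.landmark_of(p,q)[:1]: print(q,np.round(r['xyz'],4),round(r['confidence'],2))
plan(.66,.006,.17,3.43)
```

```text
nest [0.6609 0.0104 0.0117] 0.74
fixture [ 6.544e-01  1.069e-01 -1.000e-04] 0.87
delta [ 0.0976 -0.0039  0.0522] spin -0.03 heading 3.4 q7 0.38 F [ 0.2  0.  -5.6] pos [ 0.6697 -0.0912  0.2222] t 13.3 w 0.646 g 67.5
```

View pics/w4.png

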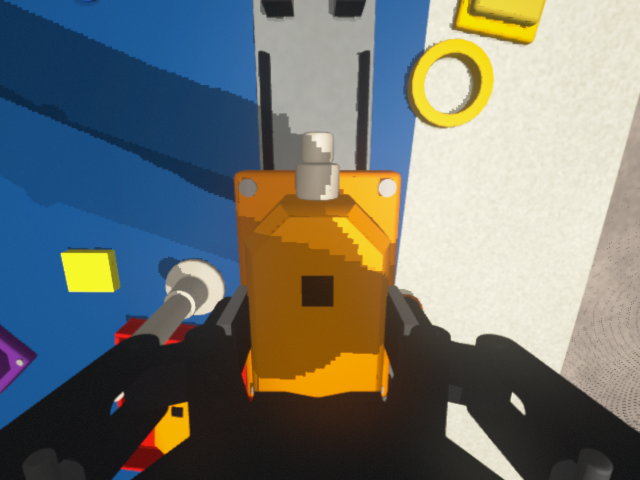

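The lips are the dark bars at (265,110) and (363,110), pads at the top (277,8), (347,8), and the housing lies straight over the fixture axis.

Run:
```python
from h import *
p=bot.read_camera('wrist')
m=np.zeros(p['depth'].shape,bool); m[40:168,240:385]=1
c=cloud(p,m)
k=(c[:,2]>.013)&(c[:,2]<.03)&(c[:,1]<.07); c=c[k]
fits=[]
for s in (c[c[:,0]<.66],c[c[:,0]>.66]):
    t=s[s[:,2]>.019]; f=np.polyfit(t[:,1],t[:,0],1); fits.append(f); print(len(t),'x@y0',f[1],'ang',90-np.degrees(np.arctan(f[0])),'x range',t[:,0].min(),t[:,0].max(),'y range',s[:,1].min(),s[:,1].max(),'z',t[:,2].max())
print('centre',(fits[0]+fits[1])/2)
c=cloud(p,np.ones(p['depth'].shape,bool)); k=(c[:,2]>.037)&(c[:,2]<.05)&(c[:,1]>.05)&(c[:,1]<.13)&(abs(c[:,0]-.655)<.05);c=c[k]
if len(c):
  for s in (c[c[:,0]<.655],c[c[:,0]>.655]): print('pad ymin',np.percentile(s[:,1],[1,5]),'x',s[:,0].min(),s[:,0].max())
# held housing lid pose
c=cloud(p,np.ones(p['depth'].shape,bool)); k=(c[:,2]>.2)&(c[:,2]<.245)&(c[:,1]>-.2); c=c[k]; o=p['img']; print(np.median(c[:,2]))
```

```text
683 x@y0 0.6145719256915774 ang 93.53213869096146 x range 0.6082837538639313 0.6195614215618447 y range -0.04233521697552097 0.058348796372786255 z 0.023916449190099498
669 x@y0 0.7089735901071311 ang 94.08809763456324 x range 0.701629372572184 0.7138621636175797 y range -0.03734857486330973 0.06380727672847554 z 0.023923076382821817
centre [-0.06659888  0.66177276]
pad ymin [0.08810376 0.08838334] x 0.6137682122790444 0.6381074575526163
pad ymin [0.09166209 0.09198521] x 0.6740762554467843 0.6975733471118948
0.23784504150495317
```

{"method": "send_rows", "body": {
  "deltas": "0.025 -0.001 0.01 0; 0.06 -0.002 0.03 0; 0.09 -0.002 0.06 -0.2; 0.107 -0.0025 0.09 -0.2; 0.107 -0.0025 0.11 -0.2"
}}

```text
t: 13.85
eef_pos: [0.6602, 0.0209, 0.1099]
tool_rot: [-0.002, 0.682, 0.731, 0.0]
contact_force: [1.0, 0.9, -5.2]
gripper_width: 0.644
grasp_force: 67.3
```

{"method": "send_rows", "body": {
  "deltas": "0 0 0 0; 0 0 0 0; 0 0 0 0"
}}

```text
t: 14.15
eef_pos: [0.6628, 0.0138, 0.1141]
tool_rot: [0.001, 0.685, 0.728, 0.001]
contact_force: [-0.1, -0.5, -5.2]
gripper_width: 0.645
grasp_force: 67.4
```

Run:
```python
from h import *
for i in range(3): 
    p=bot.read_camera('wrist'); plan(.6607,.016,.060,3.6)
c=cloud(p,np.ones(p['depth'].shape,bool)); k=(c[:,2]>.037)&(c[:,2]<.05)&(c[:,1]>.05)&(c[:,1]<.13)&(abs(c[:,0]-.655)<.05);c=c[k]
for s in (c[c[:,0]<.655],c[c[:,0]>.655]): print('pad',len(s),np.percentile(s[:,1],[1,5]),'x',s[:,0].min(),s[:,0].max())
c=cloud(p,np.ones(p['depth'].shape,bool)); k=(c[:,2]>.08)&(np.hypot(c[:,0]-.65,c[:,1]-.195)<.03);c=c[k]
print('knob',c.min(0),c.max(0),np.median(c[:,2])) if len(c) else 0
save(p,'w5.png')
```

```text
delta [ 0.0022 -0.0022  0.0541] spin -0.09 heading 3.51 q7 0.28 F [-0.1  0.2 -6. ] pos [0.6628 0.0139 0.1141] t 14.2 w 0.64 g 67.4
delta [ 0.002  -0.002   0.0539] spin -0.08 heading 3.52 q7 0.28 F [-0.  -0.5 -5.5] pos [0.6626 0.0141 0.1139] t 14.25 w 0.64 g 67.4
delta [ 0.0018 -0.0017  0.0536] spin -0.07 heading 3.53 q7 0.28 F [-0.3  0.9 -5.2] pos [0.6624 0.0143 0.1136] t 14.3 w 0.64 g 67.4
pad 1976 [0.08915015 0.09026678] x 0.6092055724255103 0.6548003605229535
pad 1948 [0.09257708 0.09358666] x 0.6552538755366892 0.698746839334935
```

View pics/w5.png

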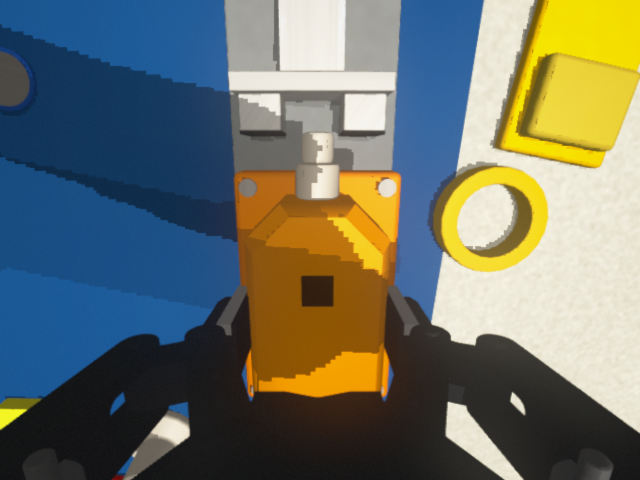

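The gland lines up with the gap between the pads ((318,150)), all clear. Lowering.

{"method": "send_rows", "body": {
  "deltas": "0 -0.001 0.015 0; -0.001 -0.0018 0.035 0; -0.001 -0.0018 0.048 0; -0.001 -0.0018 0.054 0; -0.001 -0.0018 0.054 0"
}}

```text
t: 14.8
eef_pos: [0.6591, 0.0138, 0.0569]
tool_rot: [-0.001, 0.685, 0.729, -0.001]
contact_force: [-0.4, 0.8, -5.4]
gripper_width: 0.642
grasp_force: 67.5
```

{"method": "send_rows", "body": {
  "deltas": "0 0 0.002 0; 0 0 0.005 0; 0 0 0.008 0; 0 0 0.010 0; 0 0 0.010 0"
}}

```text
t: 15.3
eef_pos: [0.6596, 0.0139, 0.0479]
tool_rot: [-0.0, 0.685, 0.729, -0.0]
contact_force: [-0.8, 0.4, -5.5]
gripper_width: 0.634
grasp_force: 67.5
```

{"method": "send_rows", "body": {
  "deltas": "0 0 0.002 0; 0 0 0.0035 0; 0 0 0.0045 0; 0 0 0.0045 0"
}}

```text
t: 15.7
eef_pos: [0.6598, 0.0139, 0.0436]
tool_rot: [-0.0, 0.685, 0.729, 0.0]
contact_force: [0.5, -0.2, -6.0]
gripper_width: 0.639
grasp_force: 67.7
```

{"method": "send_rows", "body": {
  "deltas": "0 0 0.001 0; 0 0 0.002 0; 0 0 0.002 0"
}}

```text
t: 16.0
eef_pos: [0.6599, 0.0139, 0.0435]
tool_rot: [-0.0, 0.685, 0.729, 0.0]
contact_force: [-6.2, 1.1, 10.1]
gripper_width: 0.64
grasp_force: 69.6
```

Seated at the expected height. Releasing and rising towards the knob.

{"method": "send_rows", "body": {
  "deltas": "0 0 -0.001 0; 0 0 -0.001 0; 0 0 -0.001 0; 0 0 -0.001 0",
  "claw": 1
}}

```text
t: 16.4
eef_pos: [0.6601, 0.0138, 0.0427]
tool_rot: [0.0, 0.685, 0.729, 0.0]
contact_force: [-0.7, -0.1, 0.4]
gripper_width: 0.998
grasp_force: 0.0
```

{"method": "send_rows", "body": {
  "deltas": "0 0 -0.02 0; 0 0 -0.05 0; 0 0 -0.09 0; 0 0 -0.135 0; 0 0 -0.15 0"
}}

```text
t: 16.9
eef_pos: [0.6623, 0.0132, 0.1976]
tool_rot: [0.002, 0.685, 0.729, 0.003]
contact_force: [0.6, -0.8, 0.8]
gripper_width: 1.001
grasp_force: 0.0
```

Run:
```python
from h import *
p=bot.read_camera('wrist'); print(lid(p,(.66,.015),.055,.065))
c=cloud(p,np.ones(p['depth'].shape,bool)); k=(c[:,2]>.078)&(c[:,2]<.11)&(np.hypot(c[:,0]-.648,c[:,1]-.196)<.04);c=c[k]
print('knob',len(c),c.min(0),c.max(0),np.median(c[:,2])) if len(c) else 0
print(bot.landmark_of(p,'knob')[:1],bot.landmark_of(p,'pads')[:1])
save(p,'w6.png'); plan(.649,.199,.15,3.6)
```

```text
(array([0.66104449, 0.0128371 ]), [55.48874282836914, 99.00330352783203], np.float32(93.42509), np.float64(0.05964152757196178), 6739)
[{'xyz': [0.4481, 0.1106, -0.0001], 'confidence': 0.5}] []
delta [0.1854 0.0003 0.0433] spin -0.0 heading 3.6 q7 0.23 F [ 1.  -0.4 -0.7] pos [0.6602 0.014  0.1932] t 17.05 w 1.003 g 0.0
```

View pics/w6.png

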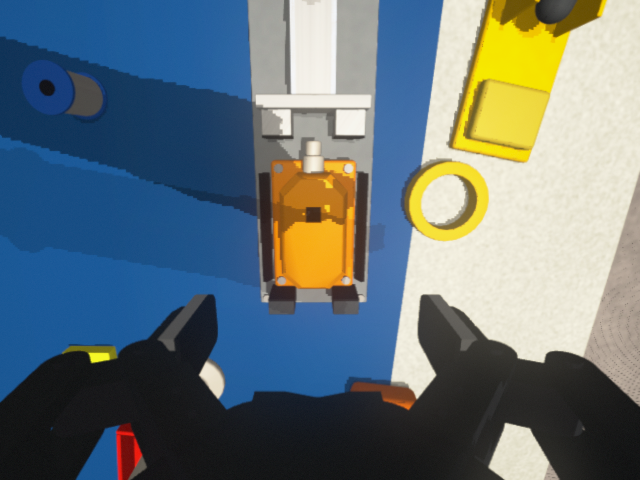

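The housing lies flat between the lips, (313,215), with the stops at (283,298), (345,298). Now to the knob.

{"method": "send_rows", "body": {
  "deltas": "0.04 0 0 0; 0.085 0 0.01 0; 0.125 0 0.02 0; 0.16 0 0.02 0; 0.16 0 0.02 0"
}}

```text
t: 17.55
eef_pos: [0.6471, 0.1817, 0.169]
tool_rot: [-0.003, 0.681, 0.732, -0.001]
contact_force: [0.3, 0.5, -0.1]
gripper_width: 1.001
grasp_force: 0.0
```

Run:
```python
from h import *
p=bot.read_camera('wrist'); 
c=cloud(p,np.ones(p['depth'].shape,bool)); k=(c[:,2]>.078)&(c[:,2]<.11)&(np.hypot(c[:,0]-.648,c[:,1]-.196)<.04);c=c[k]
print('knob',len(c),c.min(0),c.max(0),np.median(c[:,2]),cv2.minEnclosingCircle((c[c[:,2]>.085,:2]*1000).astype(np.float32)))
save(p,'w7.png'); plan(.649,.197,.07,3.6)
```

```text
knob 1188 [0.63677703 0.18672615 0.07809562] [0.66215971 0.21155362 0.09166924] 0.08938387080612205 ((649.5689086914062, 198.7194366455078), 12.836441040039062)
delta [0.0192 0.003  0.0995] spin 0.34 heading 3.94 q7 0.0 F [-0.9 -0.5  0.3] pos [0.6478 0.1776 0.1695] t 17.6 w 1.0 g 0.0
```

View pics/w7.png

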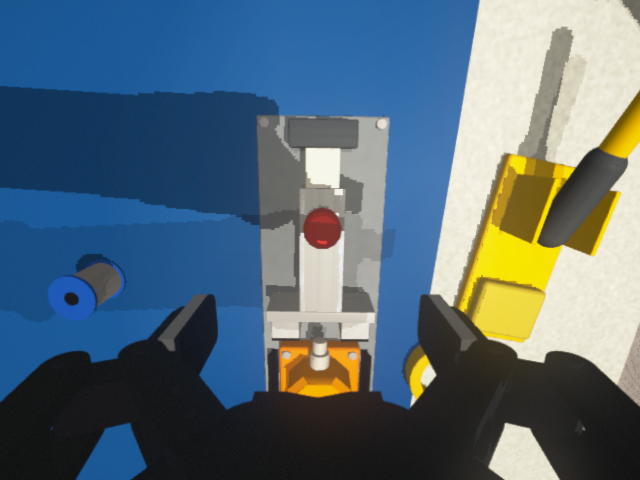

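The red knob shows at (322,228), top at 0.0894 m: pin down in the 0.02 hole, knob centre (0.6496, 0.1987). Gripping it.

{"method": "send_rows", "body": {
  "deltas": "0.012 0.002 0.025 0.2; 0.023 0.003 0.055 0.3; 0.023 0.003 0.08 0.3; 0.023 0.003 0.08 0.3; 0.023 0.003 0.08 0.3"
}}

```text
t: 18.1
eef_pos: [0.6511, 0.1948, 0.092]
tool_rot: [0.0, 0.687, 0.726, -0.001]
contact_force: [0.6, 0.3, 0.6]
gripper_width: 0.999
grasp_force: 0.0
```

```bash
python3 -c "
from h import *
plan(.6496,.1987,.07,3.6)"
```

```text
delta [ 0.004  -0.0012  0.022 ] spin -0.42 heading 3.18 q7 0.01 F [0.6 0.3 0.6] pos [0.6511 0.1948 0.092 ] t 18.1 w 0.999 g 0.0
```

{"method": "send_rows", "body": {
  "deltas": "0.004 -0.001 0.007 -0.4; 0.004 -0.001 0.015 -0.4; 0.004 -0.001 0.022 -0.4; 0.004 -0.001 0.022 -0.4"
}}

```text
t: 18.5
eef_pos: [0.6494, 0.2005, 0.0696]
tool_rot: [-0.0, 0.684, 0.73, -0.001]
contact_force: [1.1, -0.6, 1.2]
gripper_width: 0.999
grasp_force: 0.0
```

{"method": "send_rows", "body": {
  "deltas": "0 0 0 0; 0 0 0 0; 0 0 0 0; 0 0 0 0; 0 0 0 0",
  "claw": 0,
  "force": 60
}}

```text
t: 19.0
eef_pos: [0.6488, 0.2006, 0.0711]
tool_rot: [-0.001, 0.684, 0.73, -0.001]
contact_force: [-6.6, -0.3, 8.0]
gripper_width: 0.289
grasp_force: 58.6
```

{"method": "send_rows", "body": {
  "deltas": "0 0 0 0; 0 0 0 0; 0 0 0 0"
}}

```text
t: 19.3
eef_pos: [0.6488, 0.2005, 0.0711]
tool_rot: [-0.001, 0.684, 0.73, -0.001]
contact_force: [-6.5, 0.4, 7.0]
gripper_width: 0.282
grasp_force: 58.5
```

{"method": "send_rows", "body": {
  "deltas": "0 0 -0.003 0; 0 0 -0.006 0; 0 0 -0.009 0; 0 0 -0.011 0; 0 0 -0.011 0"
}}

```text
t: 19.8
eef_pos: [0.6488, 0.2006, 0.0808]
tool_rot: [-0.001, 0.684, 0.73, -0.001]
contact_force: [-4.4, -1.1, -9.7]
gripper_width: 0.286
grasp_force: 59.3
```

{"method": "send_rows", "body": {
  "deltas": "0 0 0 0; 0 0 0 0"
}}

```text
t: 20.0
eef_pos: [0.6488, 0.2005, 0.0807]
tool_rot: [-0.001, 0.684, 0.73, -0.001]
contact_force: [-5.7, -0.8, -9.4]
gripper_width: 0.281
grasp_force: 59.3
```

Plunger is up 9.7 mm with about 9.4 N. Sliding towards the nest.

{"method": "send_rows", "body": {
  "deltas": "-0.004 0 0 0; -0.008 0 0 0; -0.012 0 0 0; -0.015 0 0 0; -0.018 0 0 0"
}}

```text
t: 20.5
eef_pos: [0.6498, 0.1836, 0.0808]
tool_rot: [-0.001, 0.684, 0.73, -0.001]
contact_force: [-4.7, 3.0, -10.2]
gripper_width: 0.282
grasp_force: 59.3
```

{"method": "send_rows", "body": {
  "deltas": "0 0 0 0; -0.001 0 0 0; -0.002 0 0 0; -0.002 0 0 0"
}}

```text
t: 20.9
eef_pos: [0.6499, 0.1822, 0.0808]
tool_rot: [-0.002, 0.684, 0.73, -0.001]
contact_force: [-6.1, 3.1, -10.3]
gripper_width: 0.283
grasp_force: 59.3
```

{"method": "send_rows", "body": {
  "deltas": "-0.001 0 0 0; -0.002 0 0 0; -0.002 0 0 0"
}}

```text
t: 21.2
eef_pos: [0.65, 0.1814, 0.0808]
tool_rot: [-0.002, 0.683, 0.73, -0.0]
contact_force: [-6.7, 3.9, -10.2]
gripper_width: 0.282
grasp_force: 59.3
```

{"method": "send_rows", "body": {
  "deltas": "-0.001 0 0 0; -0.001 0 0 0; -0.001 0 0 0"
}}

```text
t: 21.5
eef_pos: [0.65, 0.1807, 0.0808]
tool_rot: [-0.002, 0.683, 0.73, -0.0]
contact_force: [-6.5, 4.5, -9.0]
gripper_width: 0.284
grasp_force: 59.3
```

{"method": "send_rows", "body": {
  "deltas": "-0.001 0 0 0; -0.0015 0 0 0; -0.0015 0 0 0"
}}

```text
t: 21.8
eef_pos: [0.6501, 0.1792, 0.0808]
tool_rot: [-0.002, 0.683, 0.73, 0.0]
contact_force: [-6.3, 5.1, -10.0]
gripper_width: 0.285
grasp_force: 59.3
```

{"method": "send_rows", "body": {
  "deltas": "-0.001 0 0 0; -0.0015 0 0 0; -0.0015 0 0 0"
}}

```text
t: 22.1
eef_pos: [0.6502, 0.1784, 0.0808]
tool_rot: [-0.002, 0.683, 0.73, 0.0]
contact_force: [-6.4, 7.1, -9.5]
gripper_width: 0.285
grasp_force: 59.3
```

Run:
```python
from h import *
p=bot.read_camera('wrist'); save(p,'w8.png'); t=bot.read_camera('top')
print(lid(t,(.66,.012),.054,.066,.07))
for n,q in (('wrist',p),('top',t)):
    c=cloud(q,np.ones(q['depth'].shape,bool))
    k=(c[:,2]>.047)&(c[:,2]<.056)&(c[:,1]>.06)&(c[:,1]<.25)&(abs(c[:,0]-.655)<.05);s=c[k]
    e=s[abs(s[:,0]-.645)>.025]; print(n,len(s),'crossplate y',np.percentile(e[:,1],[2,50,98]) if len(e) else '', 'tube end y',np.percentile(s[:,1],[1,99]))
im=cv2.resize(t['img'][150:220,210:380],None,fx=4.5,fy=4.5,interpolation=2); 
w=cv2.resize(p['img'],(720,540)); cv2.imwrite('pics/c8.png',im[:,:,::-1])
```

```text
(array([0.66038208, 0.00534489]), [56.46261978149414, 99.38382720947266], np.float32(94.20465), np.float64(0.05868381251195398), 979)
wrist 8211 crossplate y [0.11390374 0.12229953 0.13926628] tube end y [0.11188681 0.24884985]
top 646 crossplate y [0.07769629 0.0927853  0.11653192] tube end y [0.08428865 0.16654624]
```

View pics/w8.png

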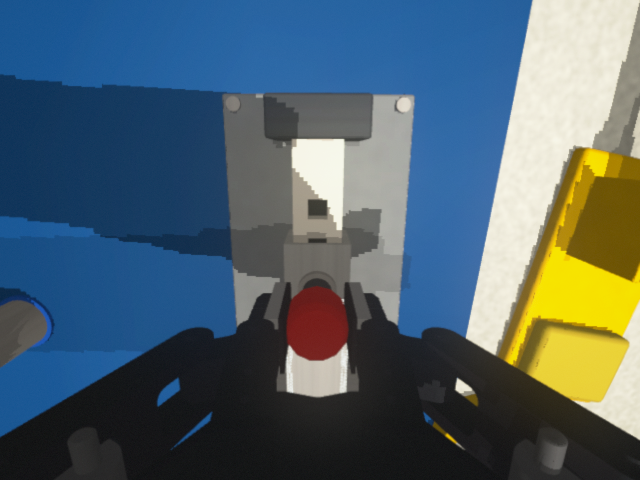

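Run:
```python
from h import *
p=bot.read_camera('wrist')
g=p['img'][:,:,:].astype(int).sum(2)
sub=g[195:222,295:342]; v,u=np.nonzero(sub<150); print('hole',unproj(p,u.mean()+295,v.mean()+195,.0475),len(u))
c=cloud(p,np.ones(p['depth'].shape,bool)); 
k=(c[:,2]>.095)&(c[:,2]<.11)&(np.hypot(c[:,0]-.65,c[:,1]-.18)<.03); s=c[k]; m=np.zeros_like(g,bool)
r=(p['img'][:,:,0].astype(int)>2*p['img'][:,:,1]+30); v,u=np.nonzero(p['depth']>0); kk=k&r[v,u]; s=c[kk]
print('knob',len(s),s.min(0),s.max(0),np.median(s[:,2]),cv2.minEnclosingCircle((s[:,:2]*1000).astype(np.float32)))
b=(c[:,2]>.049)&(c[:,2]<.055)&(abs(c[:,0]-.648)<.012)&(c[:,1]>.18)&(c[:,1]<.226); print('tube end y',np.percentile(c[b,1],[50,98,100]),b.sum())
plan(.65,.178,.08)
```

```text
hole [nan nan nan] 0
knob 2782 [0.63899638 0.16591451 0.09500542] [0.67632117 0.1900285  0.10251083] 0.09899663253119974 ((658.02197265625, 177.77528381347656), 20.93560218811035)
tube end y [0.19230257 0.2010529  0.222629  ] 1630
delta [-0.0004 -0.0002  0.0008] spin 0 heading 3.83 q7 0.05 F [ -6.3   7.  -10.5] pos [0.6501 0.1784 0.0808] t 22.25 w 0.287 g 59.3<stdin>:4: RuntimeWarning: Mean of empty slice.
  ret = ret.dtype.type(ret / rcount)
```

{"method": "send_rows", "body": {
  "deltas": "-0.001 0 0 0; -0.002 0 0 0; -0.002 0 0 0"
}}

```text
t: 22.55
eef_pos: [0.6501, 0.1783, 0.0808]
tool_rot: [-0.003, 0.683, 0.731, 0.001]
contact_force: [-5.7, 9.9, -9.9]
gripper_width: 0.285
grasp_force: 59.3
```

{"method": "send_rows", "body": {
  "deltas": "-0.001 0 0 0; -0.002 0 0 0; -0.002 0 0 0"
}}

```text
t: 22.85
eef_pos: [0.6502, 0.1782, 0.0809]
tool_rot: [-0.004, 0.682, 0.731, 0.002]
contact_force: [-7.8, 13.0, -10.2]
gripper_width: 0.28
grasp_force: 59.3
```

Hard against the stops (13 N with no motion). I relieve the push and lower the plunger.

{"method": "send_rows", "body": {
  "deltas": "0.002 0 0 0; 0.004 0 0 0; 0.006 0 0 0; 0.0065 0 0 0; 0.0065 0 0 0"
}}

```text
t: 23.35
eef_pos: [0.6501, 0.1786, 0.0808]
tool_rot: [-0.001, 0.684, 0.73, -0.001]
contact_force: [-5.8, 2.3, -10.5]
gripper_width: 0.283
grasp_force: 59.3
```

{"method": "send_rows", "body": {
  "deltas": "0 0 0.003 0; 0 0 0.006 0; 0 0 0.009 0; 0 0 0.011 0; 0 0 0.011 0"
}}

```text
t: 23.85
eef_pos: [0.6503, 0.1786, 0.0712]
tool_rot: [-0.002, 0.684, 0.73, -0.0]
contact_force: [-9.6, 1.0, 1.9]
gripper_width: 0.282
grasp_force: 60.6
```

Back at the starting height, so the pin is in. Release and rise.

{"method": "send_rows", "body": {
  "deltas": "0 0 0 0; 0 0 0 0; 0 0 0 0; 0 0 0 0; 0 0 0 0",
  "claw": 1
}}

```text
t: 24.35
eef_pos: [0.6523, 0.1771, 0.0711]
tool_rot: [0.0, 0.684, 0.729, 0.0]
contact_force: [0.4, -0.4, -1.0]
gripper_width: 1.0
grasp_force: 0.0
```

{"method": "send_rows", "body": {
  "deltas": "0 0 -0.02 0; 0 0 -0.05 0; -0.02 0 -0.09 0; -0.06 0 -0.11 0; -0.09 0 -0.12 0"
}}

```text
t: 24.85
eef_pos: [0.659, 0.0851, 0.1937]
tool_rot: [0.002, 0.684, 0.729, 0.002]
contact_force: [1.2, -0.8, 0.5]
gripper_width: 0.999
grasp_force: 0.0
```

Run:
```python
from h import *
p=bot.read_camera('wrist'); save(p,'w9.png')
c=cloud(p,np.ones(p['depth'].shape,bool)); k=(c[:,2]>.078)&(c[:,2]<.11)&(np.hypot(c[:,0]-.65,c[:,1]-.178)<.04);s=c[k]
print('knob',len(s),np.median(s[:,2]),cv2.minEnclosingCircle((s[s[:,2]>.085,:2]*1000).astype(np.float32)))
print(lid(p,(.66,.01),.055,.065,.08))
t=bot.read_camera('top'); print(lid(t,(.66,.01),.055,.065,.08),lid(t,(.53,-.325),.045,.065))
im=cv2.resize(p['img'],(640,480)); im2=cv2.resize(t['img'][140:300,200:540],(640,301)); cv2.imwrite('pics/c9.png',cv2.resize(np.vstack([im,im2]),(480,586))[:,:,::-1]); plan(.65,.1,.2)
```

```text
knob 1172 0.08937757961063657 ((650.9895629882812, 176.93051147460938), 12.920475959777832)
(array([0.66129254, 0.00999671]), [55.271820068359375, 98.62377166748047], np.float32(93.80147), np.float64(0.059702415971007394), 5635)
(array([0.65992511, 0.00491901]), [55.87700653076172, 97.82504272460938], np.float32(93.26722), np.float64(0.058792003152566163), 925) (array([ 0.53006079, -0.3161684 ]), [57.0173454284668, 113.33231353759766], np.float32(85.33323), np.float64(0.0537305820874634), 1065)
delta [ 0.0203 -0.0079 -0.0065] spin 0 heading 3.21 q7 0.12 F [ 0.2  0.  -0.1] pos [0.659  0.0802 0.1936] t 24.95 w 1.004 g 0.0
```

View pics/c9.png

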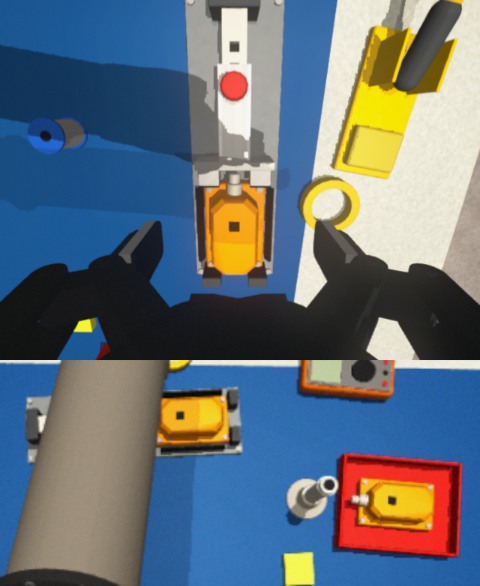

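Housing is clamped in the nest (pads touching, stops touching), the knob is fully down at 0.0894 m as before, the shell is flat in the tray, and the bystanders are unmoved. Handing in.

```bash
python3 -c "
from station import bot
print(bot.hand_in())"
```

```text
the job is handed in; nothing more can be done
None
```

The job is handed in after about 25 s of the 72 s allowed: the empty shell is flat in the red tray, and the filled housing is clamped in the nest against the stops with the plunger pin fully down.

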